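Show the hygiene slide to the label scanner

TASK

Lift the steel cover off the slide stand by its handle and stand it upright on the worktop well clear of the stand, leaving the salt shaker, kitchen timer and tape roll where they are. Then find the slide's frosted label end by the notched corner, take the slide out by its plain end and hold it in front of the label scanner: label up and squarely facing the window, long edges level, the middle of the label straight out from the window at 8 cm. The program finishes while the gripper holds it still there: do not put it down or let go.

Things in the scene. Friction and masses are not known exactly. Their poses are not given: they have to be found in the camera images.
- slide: Off-white plastic slide, 6 mm thick (x), 120 long (y), 56 high (z), 60 g, standing on its long edge in the stand's slot under the cover; origin at the middle of that lower edge. The upper corner at the +y end has a 15 x 15 mm square notch that marks the label end. The label is on the +x face only: facing it, notch on top, the notch is at your right.
- plain_grip (a point): Where to pinch the slide over its two faces from above: on the plain end, at [0, -36, 44] mm in the slide's frame. A TCP here keeps fingertips 19 mm lower clear of the stand.
- label (a point): Centre of the frosted label field (a matt grey patch 40 mm along y by 32 mm along z, with a row of dark bars and two ruled lines) on the slide's +x face, at [3, 36, 22] mm in the slide's frame. Axes as the slide's: +x points straight out of the label.
- label_front (a point): Imaginary point 80 mm straight out from the middle of the label, at [83, 36, 22] mm in the slide's frame.
- stand: Fixed grey slotted stand, 44 x 100 mm, 20 mm high; its 8 mm wide slot runs along its y, slot floor 6 mm above the worktop, so the slide goes in 14 mm deep and its upper edge is 62 mm above the worktop. Origin at the centre of its underside on the worktop. Turned up to 2.4 rad about the vertical, slide and cover with it.
- cover: Loose steel cover, a box open below, 70 mm (x) by 150 mm (y) by 84 mm high, walls 3 mm, 250 g, standing over stand and slide on the worktop; origin at the centre of its lower rim. Lift it at least 80 mm straight up to clear the slide.
- cover_handle (a point): Middle of the cover's bow handle: a round bar 10 mm thick along the cover's y, 80 mm free length between its legs, its centre 116 mm above the cover's rim and 32 mm above the roof.
- scanner: Fixed grey label scanner: flat foot 100 x 110 mm (x -70 to +30 of its origin), a post behind, and a head 74 mm wide at about 0.23 to 0.32 m height. Origin on the worktop under the window's middle. It looks to its own -x, 45 degrees downward.
- scan_window (a point): Middle of the scanner's dark window (56 x 38 mm), 270 mm above the worktop, at [0, 0, 270] mm in the scanner's frame. The window faces to the scanner's -x and 45 degrees down.
- scan_point (a point): The reading point: 80 mm straight out from the window's middle, at [-57, 0, 213] mm in the scanner's frame. The middle of the label belongs here, with the label facing the window, so that label_front comes to lie on scan_window.
- salt_shaker: Bystander: glass salt shaker, 44 mm across, 90 mm high, origin under its centre. Leave alone.
- kitchen_timer: Bystander: round red and white kitchen timer before the microwave, 56 mm across, 37 mm high, origin under its centre. Leave alone.
- tape_roll: Bystander: roll of packing tape lying flat, 96 mm across, 48 mm high, origin under its centre. Leave alone.

How it is judged:
By the outcome, as a careful person would: the job done as asked, in the order asked, and still so for the second after the job is handed in, while the arm keeps its last pose, push and grip.
It also fails if it takes over 51 s, if anything falls off the work surface, if the arm or the gripper's body presses on something with over 40 N, if the wrist force passes 120 N, or if a joint passes its speed limit or range.

ROBOT

A 6-joint arm with a two-finger parallel gripper is mounted at the origin on a cart in front of the work surface, level with it; the furniture and walls round the work are solid. World frame = base frame: x ahead of the robot, y to its left, z up, the work surface at z = 0. Lengths are in mm, angles in rad, forces in N, time in s.
With the tool pointing down it reaches from about 400 to 925 mm from the base axis. Payload 12.5 kg.
Tool frame: the origin (TCP) lies between the finger pads, 19 mm behind the fingertips; this is the grasp point; z points along the fingers, y is the line along which they close (so a half turn about z gives the same grasp; the last joint's range is limited). The gripper opens to 95 mm and grips with 3 to 60 N. Pads are 20 mm wide; open, the fingers measure 119 mm over their backs; the gripper's body (75 mm by 180 mm) begins 59 mm behind the grasp point.
Start: joints at [-1.345, 0.491, 1.559, -0, 1.092, -0.106], TCP at [203.614, -590.92, 233.461] pointing down, gripper open.
Joint ranges: [-3.1, 3.1], [-0.84, 2.19], [0.05, 2.79], [-1.13, 4.28], [0.06, 2.93], [-2.69, 2.69]. Speed limits (rad/s): [2.22, 2.22, 2.79, 3.14, 3.14, 3.14].

INTERFACE

Orientations are given as [roll, pitch, yaw] about the fixed x, y, z axes, in that order (R = Rz(yaw) Ry(pitch) Rx(roll)).
In Python, from cell import * gives the robot as it stands. The module is installed in compiled form; this text tells all that it offers.
- The arm moves only by the tool arm_command, never from a script. Its arguments are lists of equal length, an entry for each row: "delta_pos": the shift along the world's x, y, z in units of 250 mm (1.0 is 250 mm), a list of three; "delta_rot": the turn, a rotation vector about the world's x, y, z in units of 90 degrees (1.0 is 90 degrees), a list of three; "claw": the closure, from 0 (fully open) to 1 (shut). In form: {"delta_pos": [[tx, ty, tz], ...], "delta_rot": [[wx, wy, wz], ...], "claw": [claw, ...]}. A call has exactly 5 rows; each row is the pose to reach, as a shift and turn from the pose commanded when the call began; what a row does not reach only later rows make up. A row lasts 1/12 s, in which the tool goes at most 41.7 mm and 7.16 degrees, less where a joint would pass 70% of its speed; a pose out of reach is approached as far as the arm can. A call with a number of a shift or a turn outside -1 to 1 is refused whole. A call with a gripper value outside its range is refused whole. The fingers move at their own pace and stop on an object; the grip force is fixed at half the most. Time passes only in rows, so rows that repeat a pose let the fingers close, or fill a call up. It gives the time, the measured TCP pose, the force, the opening and the grip force at its end, in the units of the state.
- state(): the state, without advancing time (a new reading comes with each control period).
- read_camera(name): name is "side" or "top"; returns the picture (400x640x3 uint8, red, green, blue); there is no depth.
- calibration(name): a dict with "camera_matrix" (3x3 intrinsics, pixels), "k1" (the pictures are not rectified: a ray, as slopes to the right and down, at radius r is drawn at 1 + k1 r^2 times it, then the intrinsics apply), "T" (4x4, takes a point from camera to world coordinates). Camera axes: x right, y down, z forward; pixel columns grow to the right and rows downward; lengths in mm; the calibration is good to about 2 mm. A picture is of the moment at which its call begins. calibration takes no time and is no camera call.
- job_done(): hands the job in; it is judged then, once.
The state is a dict: "t": time; "joints": joint angles; "qvel": joint speeds; "tau": joint torques, N m; "eef_pos": TCP position; "tcp_rot": TCP orientation; "ft_force": force on the tool from outside, world axes, zero at the start; "moment": the same for the moment, N m; "opening": opening from 0.0 (shut) to 1.0 (fully open); "grip_force": force on a finger pad.
Only numpy, scipy, OpenCV 4.12 (cv2) and the standard library are available. Lean on these libraries where they do the work, as an engineer would, in place of code of your own. Each camera call takes 0.05 s, during which the arm holds its last target. There are 200 camera calls.

## Working session

There is one attempt and no reset: what is moved stays moved. The work goes in short steps, Python scripts to look and compute and a tool call to move; the robot and the scene stay as the last step left them, time stands still between calls to the robot, and variables do not carry over. Pictures are saved under pics/ and viewed, at most 10 in all, crops included, and the job is handed in when it is done.

Besides the shell and the picture viewer there is one more tool, called as name(argument=value, ...) on one line, values as JSON. arm_command: Moves the arm, as the interface text tells. Shifts and turns lie within -1 to 1; 1 stands for 250 mm of shift or 90 degrees of turn. Its arguments: {"type":"object","properties":{"delta_pos":{"type":"array"},"delta_rot":{"type":"array"},"claw":{"type":"array"}},"required":["delta_pos","delta_rot","claw"]}

```bash
mkdir -p pics
cat > h.py <<'E'
from cell import *
import numpy as np, cv2
from scipy.spatial.transform import Rotation as R
def ray(n,u,v):
    c=calibration(n);K=np.array(c["camera_matrix"]);T=np.array(c["T"]);k=c["k1"]
    d=np.array([(u-K[0,2])/K[0,0],(v-K[1,2])/K[1,1]]);s=d.copy()
    for _ in range(30): s=d/(1+k*(s@s))
    w=T[:3,:3]@np.array([*s,1]);return T[:3,3],w/np.linalg.norm(w)
def onz(n,u,v,z):
    o,w=ray(n,u,v);return o+w*(z-o[2])/w[2]
def tri(p,q):
    o,w=ray(*p);a,b=ray(*q)
    s=np.linalg.lstsq(np.c_[w,-b],a-o,rcond=None)[0]
    A=o+w*s[0];B=a+b*s[1];return (A+B)/2,np.linalg.norm(A-B)
def proj(n,p):
    c=calibration(n);K=np.array(c["camera_matrix"]);T=np.array(c["T"])
    q=T[:3,:3].T@(np.array(p)-T[:3,3]);s=q[:2]/q[2];s=s*(1+c["k1"]*(s@s))
    return s[0]*K[0,0]+K[0,2],s[1]*K[1,1]+K[1,2]
def snap(n,f):
    im=read_camera(n);cv2.imwrite("pics/"+f,im[:,:,::-1]);return im
E
python3 - <<'E'
from h import *
snap("side","s0.png");snap("top","t0.png")
for n in("side","top"):
    c=calibration(n);print(n,np.round(c["T"],3).tolist(),c["k1"],np.round(c["camera_matrix"],1).tolist())
print(state())
E
```

```text
side [[-0.985, -0.095, 0.145, 356.693], [-0.173, 0.588, -0.79, 1064.255], [-0.01, -0.803, -0.596, 968.853], [0.0, 0.0, 0.0, 1.0]] -0.03369239514679346 [[456.3, 0.0, 316.8], [0.0, 456.3, 203.2], [0.0, 0.0, 1.0]]
top [[-0.013, -0.994, 0.112, 426.456], [-1.0, 0.014, 0.003, -31.825], [-0.005, -0.112, -0.994, 1113.823], [0.0, 0.0, 0.0, 1.0]] -0.04938040388013861 [[403.8, 0.0, 317.5], [0.0, 403.8, 202.0], [0.0, 0.0, 1.0]]
{'t': 0.1, 'joints': array([-1.34463162e+00,  4.91487648e-01,  1.55941321e+00, -1.92070494e-05,
        1.09169499e+00, -1.05602800e-01]), 'qvel': array([ 0.00033549, -0.00251989, -0.00135228, -0.00072417,  0.00163171,
        0.00019324]), 'tau': array([ 2.81986540e-03, -6.13623905e+01, -2.58604127e+01,  6.94116438e-02,
        4.70617425e-02, -6.86133808e-05]), 'eef_pos': array([ 203.54057101, -590.70869204,  232.9188949 ]), 'tcp_rot': array([-3.14059325e+00, -8.88027184e-05,  3.31776323e-01]), 'ft_force': array([-0.03103565, -0.04452486, -0.0312147 ]), 'moment': array([-0.00701465, -0.03720763,  0.03842827]), 'grip_force': 0.0, 'opening': 0.9970501775876615}
```

View pics/s0.png

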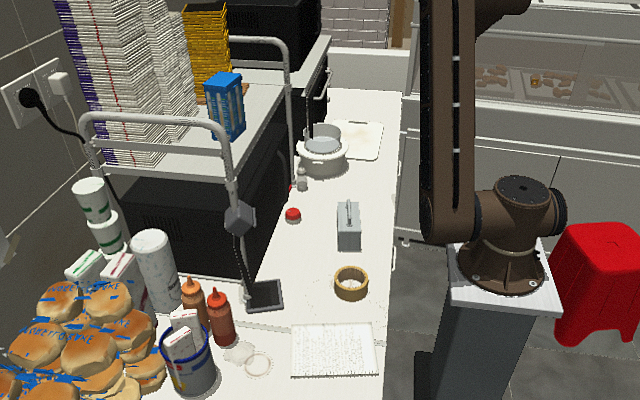

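View pics/t0.png

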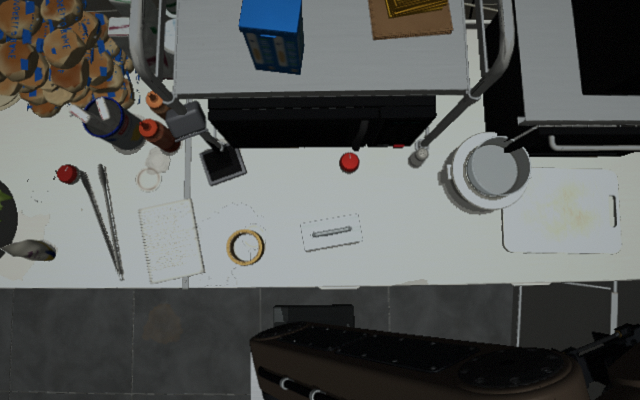

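The side view shows the cover at about (349,225), the tape at (351,283), the timer at (293,214), the scanner head at (240,218) and its foot at (265,295). The top view shows the cover at (331,232) with its handle from (313,235) to (352,229), the scanner foot at (222,165) and the head at (185,120). Next I'll zoom in on these.

Run:
```python
from h import *
s=cv2.imread("pics/s0.png");t=cv2.imread("pics/t0.png")
def cr(i,u,v,w,h): return cv2.resize(i[v:v+h,u:u+w],(400,300),interpolation=cv2.INTER_CUBIC)
a=np.vstack([np.hstack([cr(s,310,190,80,60),cr(t,291,202,80,60)]),np.hstack([cr(s,205,190,100,130)[:, :] if 0 else cr(s,190,195,160,120),cr(t,150,90,120,90)])])
cv2.imwrite("pics/z0.png",a)
for p in [(313,235),(352,229)]: print(onz("top",*p,116))
for p in [(205,153),(240,148),(246,176),(210,184)]: print(onz("top",*p,8))
```

```text
[456.70206974 -16.32204503 116.        ]
[ 470.1763698  -112.77208129  116.        ]
[693.42764514 286.28034036   8.        ]
[706.08260581 187.51297777   8.        ]
[626.05211136 169.92109534   8.        ]
[605.01724475 270.4337654    8.        ]
```

View pics/z0.png

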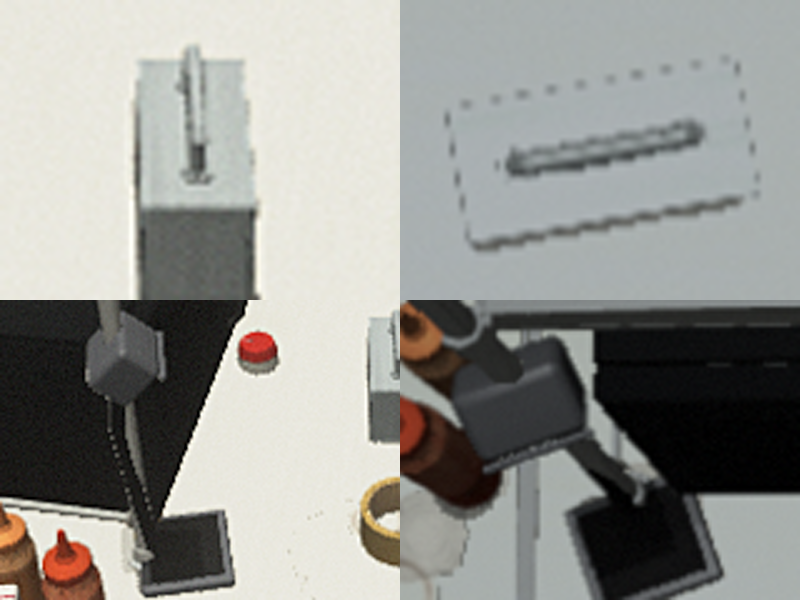

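Run:
```python
from h import *
s=cv2.imread("pics/s0.png");t=cv2.imread("pics/t0.png")
def cr(i,u,v,w,h): return cv2.resize(i[v:v+h,u:u+w],(400,300),interpolation=cv2.INTER_CUBIC)
f=lambda a:np.clip(a.astype(float)*1.7,0,255).astype(np.uint8)
a=np.vstack([np.hstack([cr(s,215,190,60,45),cr(t,155,95,60,45)]),np.hstack([cr(s,235,270,60,45),cr(t,192,140,64,48)])])
cv2.imwrite("pics/z1.png",f(a))
c=np.array([onz("top",291+(x-400)/5,202+y/5,84) for x,y in[(447,107),(738,60),(757,197),(472,245)]])
print(np.round(c,1),c.mean(0));print([np.linalg.norm(c[i]-c[i-1]) for i in range(4)])
d=(c[0]-c[1]+c[3]-c[2]);print("yaw",np.degrees(np.arctan2(d[1],d[0])))
h=np.array([onz("top",313,234.4,116),onz("top",351.3,228,116)]);print(h,h.mean(0)); d=h[0]-h[1];print(np.degrees(np.arctan2(d[1],d[0])),np.linalg.norm(d))
print(tri(("side",348.4,199.6),("top",351.3,228)),tri(("side",349.4,219),("top",313,234.4)))
```

```text
[[ 487.6   16.    84. ]
 [ 509.7 -133.1   84. ]
 [ 439.7 -141.1   84. ]
 [ 417.5    3.9   84. ]] [463.6254344  -63.57673992  84.        ]
[np.float64(71.19857291661572), np.float64(150.71471927972942), np.float64(70.3891373690201), np.float64(146.72614369435743)]
yaw 98.57019088764619
[[ 458.17801312  -16.33966901  116.        ]
 [ 472.66721709 -111.09762948  116.        ]] [465.42261511 -63.71864924 116.        ]
98.693618117494 95.85931412316322
(array([ 471.52614874, -111.77872755,  108.6029526 ]), np.float64(2.970649419678515)) (array([457.0107999 , -16.28629886, 106.31370948]), np.float64(2.955081502279236))
```

View pics/z1.png

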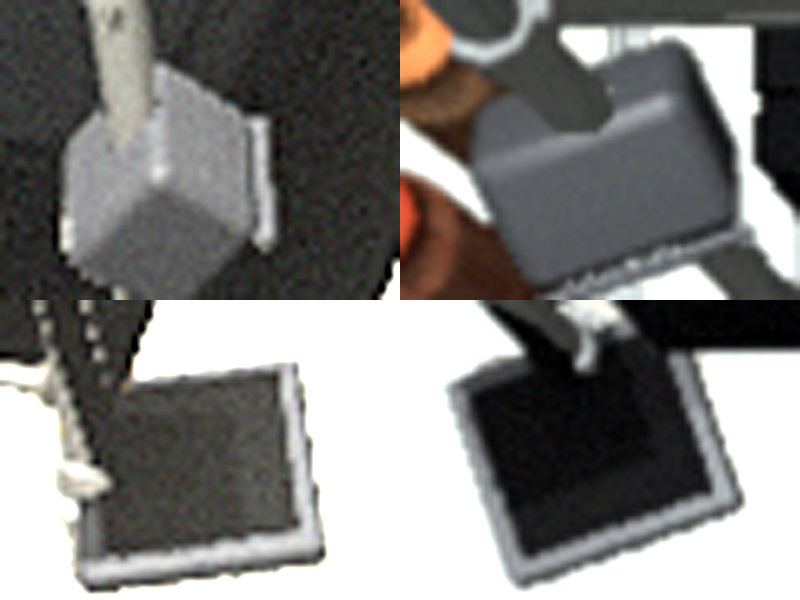

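The foot corners in the top view are at (200.5,153.3), (211.2,185.3) and (246.7,172). In the side view they are at (247,311), (283.5,307) and (279.5,280). The window plate's upper edge runs (206.8,129.8) to (177.5,139.3) in the top view and (253.7,207.3) to (254.8,227) in the side view.

Run:
```python
from h import *
np.set_printoptions(precision=1,suppress=True)
tp=[(200.5,153.3),(211.2,185.3),(246.7,172)];sp=[(247,310.5),(283.5,307),(279.5,279.75)]
for a,b in zip(tp,sp): print(tri(("top",*a),("side",*b)))
for z in(8,12):
    c=np.array([onz("top",*a,z) for a in tp]);s=np.array([onz("side",*a,z) for a in sp])
    for q in(c,s):
        v=q[1]-q[2];u=q[0]-q[1]
        y1=np.degrees(np.arctan2(-v[0],v[1]));y2=np.degrees(np.arctan2(u[1],u[0]))
        ctr=(q[0]+q[2])/2
        print(z,ctr,np.linalg.norm(v),np.linalg.norm(u),y1,y2)
A,e=tri(("top",206.75,129.8),("side",253.7,207.3));B,e2=tri(("top",177.5,139.3),("side",254.75,227))
print(A,B,e,e2,np.linalg.norm(A-B));v=B-A;print(np.degrees(np.arctan2(-v[0],v[1])))
```

```text
(array([692.4, 298.8,   8.8]), np.float64(0.3840064706481375))
(array([600.3, 267.5,   5.4]), np.float64(2.854939975960414))
(array([636.2, 168.6,   3.6]), np.float64(3.8617990749587627))
8 [665.1 233.5   8. ] 105.30211091053265 96.93154024326275 20.003594912449266 19.29695460620839
8 [662.7 235.5   8. ] 103.02540834277232 98.48314963867482 19.73933139891935 16.70510815403175
12 [664.2 232.6  12. ] 104.9212105333784 96.58091802004668 20.00359491244928 19.296954606208377
12 [661.4 238.9  12. ] 102.59651668928093 98.07316727054817 19.739331398919358 16.705108154031773
[675.2 203.  288. ] [656.1 267.4 280.3] 1.476049853393947 4.85387274881484 67.61622332883917
16.440243754664948
```

arm_command(delta_pos=[[0.07, 0.14, 0], [0.14, 0.28, 0], [0.21, 0.42, 0], [0.28, 0.56, 0], [0.35, 0.7, 0]], delta_rot=[[0, 0, 0.06], [0, 0, 0.12], [0, 0, 0.18], [0, 0, 0.24], [0, 0, 0.295]], claw=[0, 0, 0, 0, 0])

```text
t: 0.52
eef_pos: [291.4, -414.1, 233.2]
tcp_rot: [-3.141, -0.0, 0.799]
ft_force: [-0.4, -1.0, 1.1]
opening: 0.998
grip_force: 0.0
```

arm_command(delta_pos=[[0.07, 0.14, 0], [0.14, 0.28, 0], [0.21, 0.42, 0], [0.28, 0.56, 0], [0.35, 0.7, 0]], delta_rot=[[0, 0, 0.06], [0, 0, 0.12], [0, 0, 0.18], [0, 0, 0.24], [0, 0, 0.295]], claw=[0, 0, 0, 0, 0])

```text
t: 0.93
eef_pos: [379.0, -239.1, 233.4]
tcp_rot: [3.142, -0.0, 1.263]
ft_force: [0.4, -0.5, -0.3]
opening: 1.003
grip_force: 0.0
```

arm_command(delta_pos=[[0.07, 0.14, 0], [0.14, 0.28, 0], [0.21, 0.42, 0], [0.28, 0.56, 0], [0.35, 0.7, 0]], delta_rot=[[0, 0, 0.06], [0, 0, 0.12], [0, 0, 0.18], [0, 0, 0.24], [0, 0, 0.295]], claw=[0, 0, 0, 0, 0])

```text
t: 1.35
eef_pos: [466.5, -63.9, 233.5]
tcp_rot: [-3.142, -0.0, 1.727]
ft_force: [0.5, -0.7, 0.6]
opening: 1.002
grip_force: 0.0
```

Run:
```python
from h import *
np.set_printoptions(precision=2,suppress=True)
s=state();print(s["t"],s["eef_pos"],s["tcp_rot"],s["joints"],s["qvel"])
for u,v in[(430,235),(440,235),(420,287),(500,240),(420,163),(349,165)]: print(u,v,onz("top",u,v,0))
```

```text
1.35 [466.51 -63.92 233.45] [-3.14 -0.    1.73] [-0.28  0.27  1.92  0.    0.95 -0.43] [ 1.    0.2  -0.3   0.    0.09 -0.02]
430 235 [ 455.6 -337.2    0. ]
440 235 [ 455.16 -364.99    0.  ]
420 287 [ 314.73 -304.13    0.  ]
500 240 [ 438.6  -532.26    0.  ]
420 163 [ 657.88 -317.88    0.  ]
349 165 [ 654.67 -117.84    0.  ]
```

arm_command(delta_pos=[[0, 0, -0.12], [0, 0, -0.24], [0, 0, -0.36], [0, 0, -0.46], [0, 0, -0.46]], delta_rot=[[0, 0, 0], [0, 0, 0], [0, 0, 0], [0, 0, 0], [0, 0, 0]], claw=[0, 0, 0, 0, 0])

```text
t: 1.77
eef_pos: [464.3, -65.3, 114.8]
tcp_rot: [-3.136, -0.003, 1.722]
ft_force: [0.2, 0.5, 0.2]
opening: 1.001
grip_force: 0.0
```

arm_command(delta_pos=[[0, 0, 0], [0, 0, 0], [0, 0, 0], [0, 0, 0], [0, 0, 0]], delta_rot=[[0, 0, 0], [0, 0, 0], [0, 0, 0], [0, 0, 0], [0, 0, 0]], claw=[0.4, 0.8, 1, 1, 1])

```text
t: 2.18
eef_pos: [466.4, -66.1, 119.5]
tcp_rot: [3.14, 0.001, 1.722]
ft_force: [-0.0, 0.5, 0.1]
opening: 0.706
grip_force: 0.0
```

arm_command(delta_pos=[[0, 0, 0], [0, 0, 0], [0, 0, 0], [0, 0, 0], [0, 0, 0]], delta_rot=[[0, 0, 0], [0, 0, 0], [0, 0, 0], [0, 0, 0], [0, 0, 0]], claw=[1, 1, 1, 1, 1])

```text
t: 2.6
eef_pos: [466.1, -65.9, 118.5]
tcp_rot: [3.142, -0.0, 1.722]
ft_force: [-0.0, 0.5, 0.2]
opening: 0.354
grip_force: 0.0
```

arm_command(delta_pos=[[0, 0, -0.01], [0, 0, -0.01], [0, 0, -0.01], [0, 0, -0.01], [0, 0, -0.01]], delta_rot=[[0, 0, 0], [0, 0, 0], [0, 0, 0], [0, 0, 0], [0, 0, 0]], claw=[1, 1, 1, 1, 1])

```text
t: 3.02
eef_pos: [466.0, -65.9, 115.8]
tcp_rot: [-3.141, -0.0, 1.722]
ft_force: [0.2, -0.4, -3.1]
opening: 0.101
grip_force: 30.0
```

arm_command(delta_pos=[[0, 0, 0], [0, 0, 0], [0, 0, 0], [0, 0, 0], [0, 0, 0]], delta_rot=[[0, 0, 0], [0, 0, 0], [0, 0, 0], [0, 0, 0], [0, 0, 0]], claw=[1, 1, 1, 1, 1])

```text
t: 3.43
eef_pos: [466.1, -65.9, 115.9]
tcp_rot: [-3.142, -0.0, 1.722]
ft_force: [0.6, -0.5, -3.7]
opening: 0.098
grip_force: 30.0
```

arm_command(delta_pos=[[0, 0, 0.05], [0, 0, 0.12], [0, 0, 0.19], [0, 0, 0.26], [0, 0, 0.32]], delta_rot=[[0, 0, 0], [0, 0, 0], [0, 0, 0], [0, 0, 0], [0, 0, 0]], claw=[1, 1, 1, 1, 1])

```text
t: 3.85
eef_pos: [466.1, -65.9, 197.1]
tcp_rot: [3.141, 0.0, 1.722]
ft_force: [0.6, 0.3, -3.6]
opening: 0.097
grip_force: 30.0
```

arm_command(delta_pos=[[0, 0, 0.05], [0, 0, 0.1], [0, 0, 0.14], [0, 0, 0.16], [0, 0, 0.16]], delta_rot=[[0, 0, 0], [0, 0, 0], [0, 0, 0], [0, 0, 0], [0, 0, 0]], claw=[1, 1, 1, 1, 1])

```text
t: 4.27
eef_pos: [466.3, -66.0, 236.7]
tcp_rot: [3.14, 0.001, 1.722]
ft_force: [-0.3, -1.6, -3.2]
opening: 0.095
grip_force: 30.0
```

arm_command(delta_pos=[[0, -0.06, 0], [0, -0.16, 0], [0, -0.28, 0], [0, -0.4, 0], [0, -0.52, 0]], delta_rot=[[0, 0, 0], [0, 0, 0], [0, 0, 0], [0, 0, 0], [0, 0, 0]], claw=[1, 1, 1, 1, 1])

```text
t: 4.68
eef_pos: [465.7, -197.0, 235.1]
tcp_rot: [-3.141, -0.001, 1.722]
ft_force: [0.0, 0.3, -3.7]
opening: 0.095
grip_force: 30.0
```

arm_command(delta_pos=[[-0.02, -0.12, 0], [-0.04, -0.24, 0], [-0.04, -0.36, 0], [-0.04, -0.46, 0], [-0.04, -0.52, 0]], delta_rot=[[0, 0, 0], [0, 0, 0], [0, 0, 0], [0, 0, 0], [0, 0, 0]], claw=[1, 1, 1, 1, 1])

```text
t: 5.1
eef_pos: [455.7, -328.2, 234.9]
tcp_rot: [-3.141, -0.001, 1.72]
ft_force: [-0.1, -0.1, -3.8]
opening: 0.099
grip_force: 30.0
```

Run:
```python
from h import *
s=snap("side","s1.png");t=snap("top","t1.png");print(state()["eef_pos"])
def cr(i,u,v,w,h): return cv2.resize(i[v:v+h,u:u+w],(400,300),interpolation=cv2.INTER_CUBIC)
a=np.vstack([np.hstack([cr(s,310,190,80,60),cr(t,291,202,80,60)]),np.hstack([cr(s,200,100,240,180),cr(t,280,90,240,180)])])
cv2.imwrite("pics/z2.png",a[:,:,::-1])
```

```text
[ 455.77170568 -327.63702944  234.84302145]
```

View pics/z2.png

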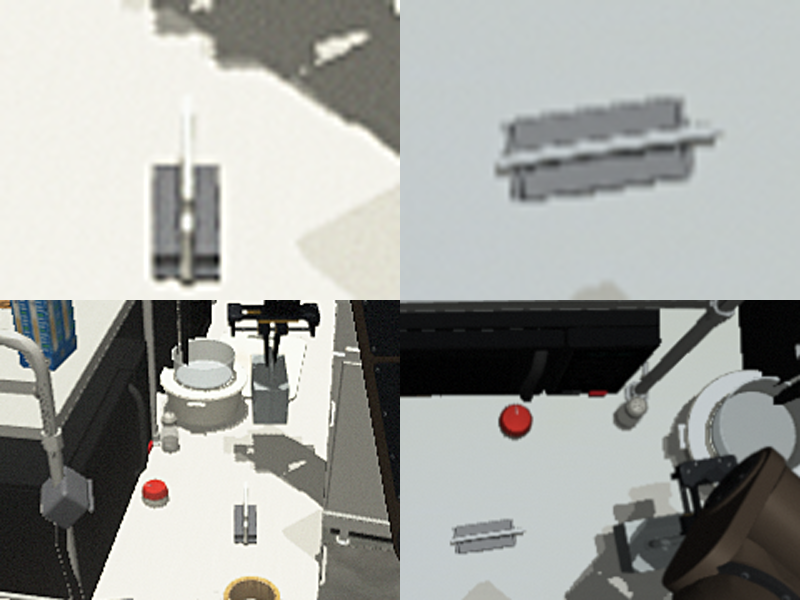

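The slide shows up clearly in the stand. In the side crop its bright top edge runs from (187,100) to (187,205), with a step below that, which suggests the notch is at the near (+y) end. I'll check that against the geometry.

Run:
```python
from h import *
np.set_printoptions(precision=1,suppress=True)
im=cv2.imread("pics/t1.png");
# stand outline and slide ends, top view crop px -> world
P=lambda x,y,z:onz("top",291+(x-400)/5,202+y/5,z)
st=np.array([P(505,122,20),P(682,98,20),P(690,180,20),P(517,200,20)]);print("stand",st.mean(0),[np.linalg.norm(st[i]-st[i-1]) for i in range(4)])
L=P(498,166,62);Rr=P(722,132,62);d=L-Rr;print("slide ends",L,Rr,np.linalg.norm(d),(L+Rr)/2,np.degrees(np.arctan2(d[1],d[0])))
d/=np.linalg.norm(d); c=(st.mean(0)*[1,1,0]);
for s,z in[(60,62),(45,62),(45,47),(60,47),(60,6),(-60,62),(-45,62),(-60,47),(50,20)]:
    p=c+d*s+np.array([0,0,z]); a=np.array(proj("side",p));b=np.array(proj("top",p))
    print(s,z,(a-[310,190])*5,(b-[291,202])*5+[400,0])
s=cv2.imread("pics/s1.png").astype(int)[190:250,310:390].max(2); print(s[16:58,33:43])
```

```text
stand [467.1 -62.8  20. ] [np.float64(42.585377594334695), np.float64(96.84092382198652), np.float64(44.510285297453066), np.float64(94.02424820502192)]
slide ends [457.9  -9.2  62. ] [ 474. -126.   62.] 117.89998416264422 [465.9 -67.6  62. ] 97.83747216264472
60 62 [186.7 214. ] [486.7 164.2]
45 62 [186.3 198.3] [515.2 159.9]
45 47 [185.6 216.8] [515.6 160.8]
60 47 [185.9 232.6] [487.5 165. ]
60 6 [184.  282.2] [489.5 167.3]
-60 62 [183.7  95.4] [714.7 129.6]
-45 62 [184.1 109.4] [686.2 133.9]
-60 47 [183.1 113.5] [712.3 130.9]
50 20 [184.4 254.8] [507.1 163.8]
[[244 244 244 244 243 243 244 245 245 244]
 [242 245 244 244 243 243 244 242 244 243]
 [244 243 243 244 244 244 244 244 244 244]
 [244 242 243 246 251 246 243 246 243 244]
 [244 242 244 248 251 246 243 243 244 244]
 [243 242 243 248 251 246 245 244 245 243]
 [243 244 243 245 252 240 242 244 245 242]
 [243 243 244 236 252 222 236 245 244 244]
 [243 242 246 234 252 219 239 246 245 243]
 [244 242 246 236 252 223 238 247 244 242]
 [243 243 244 231 252 224 240 245 243 243]
 [244 243 245 233 251 226 238 246 243 243]
 [243 245 244 2
[... 575 characters left out ...]
36 137 136]
 [139 139  98 135 195 130 127 141 136 133]
 [136 142  95 186 255 169 122 141 140 135]
 [138 139  94 206 255 182 115 133 134 137]
 [145 131 104 193 255 167 114 144 137 136]
 [144 137 123 136 185 116 124 142 139 135]
 [140 140 113 120 149  88 121 142 138 131]
 [137 144 117 132 158  79 122 142 138 137]
 [148 149 137 134 158  91 133 151 147 148]
 [128 130 108 132 164 101 118 133 137 127]
 [ 64  66  56 120 161  89  63  65  63  54]
 [ 74  67  58 143 169  89  60  69  66  61]
 [107 103  98 172 174  96  89 106 101  96]
 [126 118 121 175 184 106 117 134 130 125]
 [127 142  82 131 159 104  68  68  73  71]
 [240 251 216 111  60  98 174 186 194 194]
 [252 252 255 222 195 210 254 255 255 255]]
```

The notch is at the +y end: the step in the side view falls at rows 200–215 and the ledge at 215–232, as predicted. So the stand yaw is about 8.5°. Next, lowering the cover.

arm_command(delta_pos=[[0, 0, -0.08], [0, 0, -0.16], [0, 0, -0.24], [0, 0, -0.32], [0, 0, -0.38]], delta_rot=[[0, 0, 0], [0, 0, 0], [0, 0, 0], [0, 0, 0], [0, 0, 0]], claw=[1, 1, 1, 1, 1])

```text
t: 5.62
eef_pos: [455.8, -324.2, 139.2]
tcp_rot: [-3.14, -0.002, 1.723]
ft_force: [-0.3, 0.1, -2.1]
opening: 0.092
grip_force: 30.0
```

arm_command(delta_pos=[[0, 0, -0.03], [0, 0, -0.06], [0, 0, -0.08], [0, 0, -0.09], [0, 0, -0.09]], delta_rot=[[0, 0, 0], [0, 0, 0], [0, 0, 0], [0, 0, 0], [0, 0, 0]], claw=[1, 1, 1, 1, 1])

```text
t: 6.03
eef_pos: [456.2, -325.8, 118.5]
tcp_rot: [3.142, -0.0, 1.722]
ft_force: [0.6, 0.4, -3.5]
opening: 0.097
grip_force: 30.0
```

arm_command(delta_pos=[[0, 0, -0.005], [0, 0, -0.01], [0, 0, -0.01], [0, 0, -0.01], [0, 0, -0.01]], delta_rot=[[0, 0, 0], [0, 0, 0], [0, 0, 0], [0, 0, 0], [0, 0, 0]], claw=[1, 1, 1, 1, 1])

```text
t: 6.45
eef_pos: [456.1, -326.0, 116.2]
tcp_rot: [3.141, 0.0, 1.722]
ft_force: [-0.1, -0.3, -2.7]
opening: 0.096
grip_force: 30.0
```

arm_command(delta_pos=[[0, 0, -0.003], [0, 0, -0.003], [0, 0, -0.003], [0, 0, -0.003], [0, 0, -0.003]], delta_rot=[[0, 0, 0], [0, 0, 0], [0, 0, 0], [0, 0, 0], [0, 0, 0]], claw=[1, 1, 0.8, 0.6, 0.4])

```text
t: 6.87
eef_pos: [456.1, -325.9, 115.2]
tcp_rot: [-3.142, 0.0, 1.722]
ft_force: [-0.2, 0.0, 0.5]
opening: 0.254
grip_force: 0.0
```

arm_command(delta_pos=[[0, 0, 0], [0, 0, 0], [0, 0, 0], [0, 0, 0], [0, 0, 0]], delta_rot=[[0, 0, 0], [0, 0, 0], [0, 0, 0], [0, 0, 0], [0, 0, 0]], claw=[0.3, 0.2, 0.2, 0.2, 0.2])

```text
t: 7.28
eef_pos: [456.1, -325.9, 115.2]
tcp_rot: [3.142, -0.0, 1.722]
ft_force: [0.7, -0.1, 0.2]
opening: 0.601
grip_force: 0.0
```

arm_command(delta_pos=[[0, 0, 0.06], [0, 0, 0.14], [0, 0, 0.24], [0, 0, 0.34], [0, 0, 0.4]], delta_rot=[[0, 0, 0], [0, 0, 0], [0, 0, 0], [0, 0, 0], [0, 0, 0]], claw=[0.2, 0.2, 0.2, 0.2, 0.2])

```text
t: 7.7
eef_pos: [456.4, -326.2, 217.6]
tcp_rot: [3.14, 0.002, 1.722]
ft_force: [-0.6, -0.4, 0.2]
opening: 0.796
grip_force: 0.0
```

arm_command(delta_pos=[[0.01, 0.06, 0], [0.02, 0.16, 0], [0.03, 0.28, 0], [0.04, 0.4, 0], [0.05, 0.52, 0]], delta_rot=[[0, 0, 0], [0, 0, 0], [0, 0, 0], [0, 0, 0], [0, 0, 0]], claw=[0.3, 0.3, 0.3, 0.3, 0.3])

```text
t: 8.12
eef_pos: [468.0, -193.8, 214.3]
tcp_rot: [-3.141, -0.001, 1.721]
ft_force: [-0.1, 0.6, 0.6]
opening: 0.702
grip_force: 0.0
```

arm_command(delta_pos=[[0.01, 0.12, 0], [0.01, 0.24, 0], [0.01, 0.33, 0], [0.01, 0.38, 0], [0.01, 0.38, 0]], delta_rot=[[0, 0, 0], [0, 0, 0], [0, 0, 0], [0, 0, 0], [0, 0, 0]], claw=[0.3, 0.3, 0.3, 0.3, 0.3])

```text
t: 8.53
eef_pos: [470.6, -98.6, 214.7]
tcp_rot: [-3.141, -0.001, 1.724]
ft_force: [-0.1, 0.5, 0.1]
opening: 0.7
grip_force: 0.0
```

arm_command(delta_pos=[[0, 0, -0.08], [0, 0, -0.2], [0, 0, -0.32], [0, 0, -0.42], [0, 0, -0.5]], delta_rot=[[0, 0, 0], [0, 0, 0], [0, 0, 0], [0, 0, 0], [0, 0, 0]], claw=[0.3, 0.3, 0.3, 0.3, 0.3])

```text
t: 8.95
eef_pos: [470.5, -101.6, 88.1]
tcp_rot: [-3.14, -0.001, 1.721]
ft_force: [0.6, -0.2, 0.1]
opening: 0.702
grip_force: 0.0
```

Run:
```python
from h import *
s=state();print(s["eef_pos"],s["tcp_rot"])
a=snap("side","s2.png");t=snap("top","t2.png")
def cr(i,u,v,w,h): return cv2.resize(i[v:v+h,u:u+w],(400,300),interpolation=cv2.INTER_CUBIC)
z=np.hstack([cr(a,290,160,120,90),cr(t,280,165,120,90)]);z=np.vstack([z,np.hstack([cr(a,200,100,240,180),cr(t,280,90,240,180)])])
cv2.imwrite("pics/z3.png",z[:,:,::-1])
```

```text
[ 470.53784131 -101.60069763   88.05518219] [-3.14029787e+00 -6.17748658e-04  1.72128293e+00]
```

View pics/z3.png

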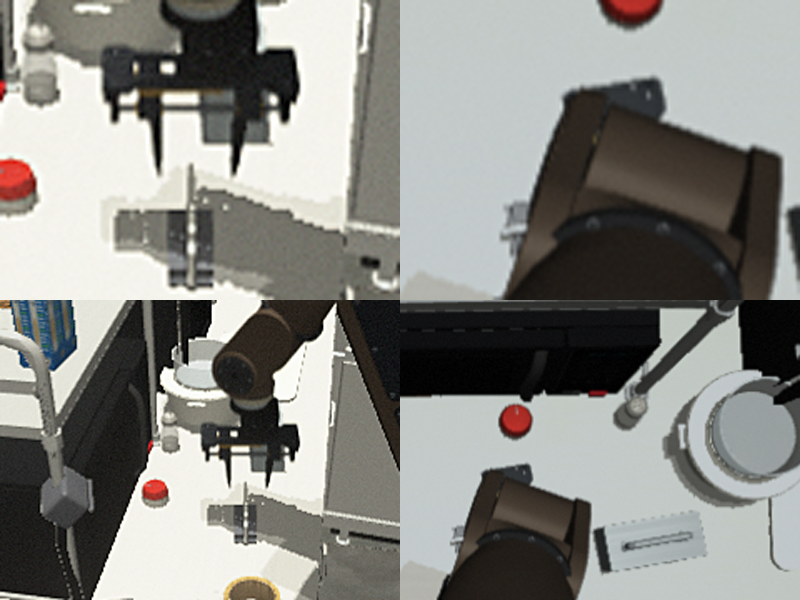

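The cover stands upright clear of the stand. The fingers, at (157,170) and (237,170) in the crop, straddle the slide at (192,170).

arm_command(delta_pos=[[0, 0, -0.06], [0, 0, -0.12], [0, 0, -0.16], [0, 0, -0.16], [0, 0, -0.16]], delta_rot=[[0, 0, 0], [0, 0, 0], [0, 0, 0], [0, 0, 0], [0, 0, 0]], claw=[0.3, 0.3, 0.3, 0.5, 0.8])

```text
t: 9.47
eef_pos: [471.2, -101.2, 50.6]
tcp_rot: [-3.141, -0.0, 1.722]
ft_force: [0.6, 0.0, -0.2]
opening: 0.612
grip_force: 0.0
```

arm_command(delta_pos=[[0, 0, 0], [0, 0, 0], [0, 0, 0], [0, 0, 0], [0, 0, 0]], delta_rot=[[0, 0, 0], [0, 0, 0], [0, 0, 0], [0, 0, 0], [0, 0, 0]], claw=[0.9, 1, 1, 1, 1])

```text
t: 9.88
eef_pos: [471.2, -100.9, 50.5]
tcp_rot: [3.141, 0.0, 1.722]
ft_force: [-0.8, 1.1, -0.7]
opening: 0.266
grip_force: 0.0
```

arm_command(delta_pos=[[0, 0, 0], [0, 0, 0], [0, 0, 0], [0, 0, 0], [0, 0, 0]], delta_rot=[[0, 0, 0], [0, 0, 0], [0, 0, 0], [0, 0, 0], [0, 0, 0]], claw=[1, 1, 1, 1, 1])

```text
t: 10.3
eef_pos: [473.2, -101.3, 50.5]
tcp_rot: [3.137, 0.002, 1.721]
ft_force: [8.2, 2.7, -2.0]
opening: 0.063
grip_force: 30.0
```

arm_command(delta_pos=[[0.004, 0, 0], [0.008, 0, 0], [0.008, 0, 0], [0.008, 0, 0], [0.008, 0, 0]], delta_rot=[[0, 0, 0], [0, 0, 0], [0, 0, 0], [0, 0, 0], [0, 0, 0]], claw=[1, 1, 1, 1, 1])

```text
t: 10.72
eef_pos: [473.8, -101.2, 50.4]
tcp_rot: [3.14, 0.001, 1.721]
ft_force: [5.6, 0.2, 1.2]
opening: 0.058
grip_force: 30.0
```

arm_command(delta_pos=[[0, 0, 0.02], [0, 0, 0.05], [0, 0, 0.1], [0, 0, 0.16], [0, 0, 0.24]], delta_rot=[[0, 0, 0], [0, 0, 0], [0, 0, 0], [0, 0, 0], [0, 0, 0]], claw=[1, 1, 1, 1, 1])

```text
t: 11.13
eef_pos: [471.7, -100.6, 109.8]
tcp_rot: [-3.138, -0.002, 1.723]
ft_force: [-0.4, 0.6, 0.3]
opening: 0.062
grip_force: 30.0
```

arm_command(delta_pos=[[0, 0, 0.1], [0, 0, 0.2], [0, 0, 0.32], [0, 0, 0.42], [0, 0, 0.5]], delta_rot=[[0, 0, 0], [0, 0, 0], [0, 0, 0], [0, 0, 0], [0, 0, 0]], claw=[1, 1, 1, 1, 1])

```text
t: 11.55
eef_pos: [472.3, -100.8, 236.9]
tcp_rot: [-3.141, 0.0, 1.723]
ft_force: [0.3, -1.2, -0.8]
opening: 0.065
grip_force: 30.0
```

```bash
cat > fin.py <<'E'
from h import *
np.set_printoptions(precision=3,suppress=True)
O=np.array([682,240.5,0]);psi=np.radians(19.3)   # scanner origin, yaw
def target(g,psl=0.0):  # g: TCP in slide frame; returns TCP pos & slide R
    S=R.from_euler("z",psi).as_matrix(); c=2**-.5
    x=S@[c,0,c];y=S@[0,1,0];z=np.cross(x,y);Rs=np.c_[x,y,z]
    L=O+S@[-56.57,0,213.43]
    return L+Rs@(np.array(g)-[3,36,22]),Rs,L
E
python3 - <<'E'
from fin import *
s=state();print(s["t"],s["eef_pos"],s["tcp_rot"],s["joints"],s["ft_force"])
p,Rs,L=target([0,-36,44]);print("tcp",p,"label",L)
Rt=R.from_euler("xyz",s["tcp_rot"]).as_matrix()
# tool y -> slide x ; tool z -> -slide z
Rd=np.c_[np.cross(Rs[:,0],-Rs[:,2]),Rs[:,0],-Rs[:,2]]
dr=R.from_matrix(Rd@Rt.T).as_rotvec();print("rot units",dr/(np.pi/2),"pos units",(p-s["eef_pos"])/250)
E
```

```text
11.55 [ 472.26  -100.815  236.858] [-3.141  0.     1.723] [-0.347  0.286  1.892 -0.001  0.965 -0.498] [ 0.268 -1.249 -0.841]
tcp [635.722 148.006 226.865] label [628.609 221.803 213.43 ]
rot units [ 0.121 -0.486  0.112] pos units [ 0.654  0.995 -0.04 ]
```

arm_command(delta_pos=[[0.02, 0.07, 0], [0.05, 0.16, 0], [0.08, 0.25, 0], [0.11, 0.34, 0], [0.14, 0.43, 0]], delta_rot=[[0.009, -0.035, 0.008], [0.022, -0.089, 0.021], [0.035, -0.14, 0.032], [0.048, -0.192, 0.044], [0.06, -0.243, 0.056]], claw=[1, 1, 1, 1, 1])

```text
t: 11.97
eef_pos: [507.3, 7.4, 235.1]
tcp_rot: [2.747, -0.017, 1.815]
ft_force: [0.4, -0.1, -1.1]
opening: 0.063
grip_force: 30.0
```

arm_command(delta_pos=[[0.03, 0.09, 0], [0.06, 0.18, 0], [0.09, 0.27, 0], [0.12, 0.36, 0], [0.14, 0.43, 0]], delta_rot=[[0.013, -0.05, 0.012], [0.026, -0.104, 0.024], [0.038, -0.155, 0.036], [0.051, -0.207, 0.048], [0.061, -0.243, 0.056]], claw=[1, 1, 1, 1, 1])

```text
t: 12.38
eef_pos: [534.5, 90.5, 236.3]
tcp_rot: [2.458, -0.027, 1.902]
ft_force: [0.3, 0.2, -0.1]
opening: 0.064
grip_force: 30.0
```

arm_command(delta_pos=[[0, 0, 0], [0, 0, 0], [0, 0, 0], [0, 0, 0], [0, 0, 0]], delta_rot=[[0, 0, 0], [0, 0, 0], [0, 0, 0], [0, 0, 0], [0, 0, 0]], claw=[1, 1, 1, 1, 1])

```text
t: 12.8
eef_pos: [535.4, 89.2, 237.0]
tcp_rot: [2.458, -0.026, 1.9]
ft_force: [-0.7, -0.4, -1.3]
opening: 0.059
grip_force: 30.0
```

Run:
```python
from fin import *
s=state();print(s["t"],s["eef_pos"],s["tcp_rot"],s["joints"],s["ft_force"])
a=snap("side","s3.png");t=snap("top","t3.png")
def cr(i,u,v,w,h): return cv2.resize(i[v:v+h,u:u+w],(400,300),interpolation=cv2.INTER_CUBIC)
p=s["eef_pos"];u,v=map(int,proj("side",p));x,y=map(int,proj("top",p));print(u,v,x,y)
Rt=R.from_euler("xyz",s["tcp_rot"]).as_matrix();Rs=np.c_[Rt[:,1],-np.cross(Rt[:,1],Rt[:,2])*1,-Rt[:,2]];Rs[:,1]=np.cross(Rs[:,2],Rs[:,0])
for q in [(3,60,0),(3,60,41),(3,45,56),(3,45,41),(-3,60,0),(3,36,22)]:
    w=p+Rs@(np.array(q)-[0,-36,44]);print(q,w,np.array(proj("side",w)),np.array(proj("top",w)))
z=np.hstack([cr(a,u-50,v-30,80,60),cr(t,x-60,y-30,80,60)]);z=np.vstack([z,np.hstack([cr(a,200,100,240,180),cr(t,140,80,240,180)])])
cv2.imwrite("pics/z4.png",z[:,:,::-1])
```

```text
12.8 [535.447  89.212 236.968] [ 2.458 -0.026  1.9  ] [-0.086  0.238  2.169  1.23   0.294 -1.53 ] [-0.738 -0.376 -1.254]
316 202 263 197
(3, 60, 0) [532.681 190.558 207.264] [311.294 234.836] [220.808 201.332]
(3, 60, 41) [508.449 181.412 239.047] [321.152 223.952] [221.296 210.654]
(3, 45, 56) [504.426 163.874 250.283] [323.835 216.385] [228.106 211.939]
(3, 45, 41) [513.291 167.22  238.655] [320.206 220.415] [227.822 208.379]
(-3, 60, 0) [528.246 189.149 203.477] [313.116 235.788] [221.799 203.447]
(3, 36, 22) [527.426 162.944 223.691] [315.131 223.357] [231.319 202.675]
```

View pics/z4.png

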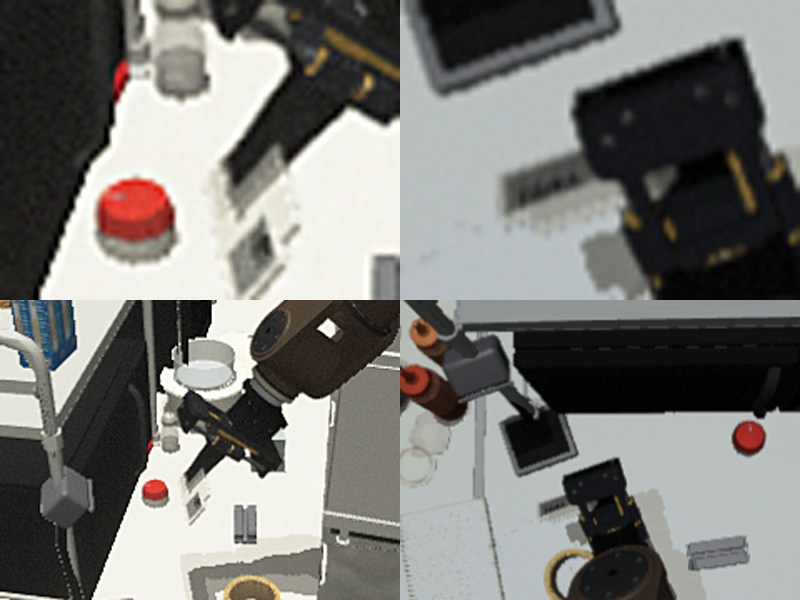

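The label patch is at about (252,252) in the side crop and (555,180) in the top crop, roughly 3 mm nearer the grip than modelled. The turn also fell short because the wrist is close to straight, so I'll recompute what is left.

```bash
cat >> fin.py <<'E'
def rem(g):
    s=state();p,Rs,L=target(g)
    Rt=R.from_euler("xyz",s["tcp_rot"]).as_matrix()
    Rd=np.c_[np.cross(Rs[:,0],-Rs[:,2]),Rs[:,0],-Rs[:,2]]
    dr=R.from_matrix(Rd@Rt.T).as_rotvec()
    print(s["t"],s["eef_pos"],s["joints"],s["ft_force"]);print("tcp",p,"rot units",dr/(np.pi/2),"pos units",(p-s["eef_pos"])/250)
E
python3 -c "
from fin import *
rem([0,-33,44])"
```

```text
12.9 [535.483  89.317 236.985] [-0.086  0.238  2.169  1.231  0.294 -1.531] [-0.211 -0.067 -0.431]
tcp [634.73  150.838 226.865] rot units [ 0.005 -0.067  0.004] pos units [ 0.397  0.246 -0.04 ]
```

arm_command(delta_pos=[[0.06, 0.035, 0], [0.12, 0.07, 0], [0.18, 0.11, -0.01], [0.24, 0.15, -0.02], [0.3, 0.18, -0.03]], delta_rot=[[0, 0, 0], [0, -0.015, 0], [0, -0.03, 0], [0.003, -0.05, 0.003], [0.005, -0.067, 0.004]], claw=[1, 1, 1, 1, 1])

```text
t: 13.32
eef_pos: [611.0, 135.0, 229.4]
tcp_rot: [2.354, 0.001, 1.908]
ft_force: [0.4, 0.1, 0.4]
opening: 0.062
grip_force: 30.0
```

```bash
python3 -c "
from fin import *
rem([0,-33,44])"
```

```text
13.3167 [611.02  134.994 229.417] [ 0.023  0.358  2.066  1.771  0.224 -2.003] [0.371 0.12  0.434]
tcp [634.73  150.838 226.865] rot units [0.    0.001 0.   ] pos units [ 0.095  0.063 -0.01 ]
```

arm_command(delta_pos=[[0.03, 0.02, -0.003], [0.06, 0.04, -0.006], [0.08, 0.055, -0.01], [0.095, 0.063, -0.01], [0.095, 0.063, -0.01]], delta_rot=[[0, 0, 0], [0, 0, 0], [0, 0, 0], [0, 0, 0], [0, 0, 0]], claw=[1, 1, 1, 1, 1])

```text
t: 13.73
eef_pos: [634.6, 150.6, 227.0]
tcp_rot: [2.356, 0.001, 1.908]
ft_force: [0.1, -0.3, -0.1]
opening: 0.064
grip_force: 30.0
```

arm_command(delta_pos=[[0, 0, 0], [0, 0, 0], [0, 0, 0], [0, 0, 0], [0, 0, 0]], delta_rot=[[0, 0, 0], [0, 0, 0], [0, 0, 0], [0, 0, 0], [0, 0, 0]], claw=[1, 1, 1, 1, 1])

```text
t: 14.15
eef_pos: [634.1, 150.3, 227.0]
tcp_rot: [2.356, 0.001, 1.907]
ft_force: [0.2, -0.2, -1.5]
opening: 0.062
grip_force: 30.0
```

Run:
```python
from fin import *
rem([0,-33,44])
a=snap("side","s4.png");t=snap("top","t4.png")
def cr(i,u,v,w,h): return cv2.resize(i[v:v+h,u:u+w],(400,300),interpolation=cv2.INTER_CUBIC)
p,Rs,L=target([0,-33,44])
u,v=map(int,proj("side",L));x,y=map(int,proj("top",L))
f=lambda a:np.clip(a.astype(float)*1.4,0,255).astype(np.uint8)
z=np.hstack([cr(a,u-32,v-24,64,48),cr(t,x-32,y-24,64,48)]);z=np.vstack([z,np.hstack([cr(a,200,120,160,120),cr(t,150,80,160,120)])])
cv2.imwrite("pics/z5.png",f(z)[:,:,::-1])
print("side org",u-32,v-24,"top org",x-32,y-24)
for n,o,k in(("side",(u-32,v-24),0),("top",(x-32,y-24),400)):
  for q in [(3,60,0),(3,60,41),(3,45,41),(3,36,22),(3,16,6),(3,16,38),(3,56,6)]:
    print(n,q,(np.array(proj(n,L+Rs@(np.array(q)-[3,36,22])))-o)*6.25+[k,0])
```

```text
14.15 [634.109 150.251 227.008] [ 0.054  0.393  2.011  1.708  0.2   -1.913] [ 0.207 -0.227 -1.452]
tcp [634.73  150.838 226.865] rot units [0. 0. 0.] pos units [ 0.002  0.002 -0.001]
side org 239 212 top org 175 135
side (3, 60, 0) [173.777 228.085]
side (3, 60, 41) [241.345 165.197]
side (3, 45, 41) [237.828 140.94 ]
side (3, 36, 22) [204.779 155.7  ]
side (3, 16, 6) [175.254 148.346]
side (3, 16, 38) [226.39 100.02]
side (3, 56, 6) [182.784 212.381]
top (3, 60, 0) [539.051 145.5  ]
top (3, 60, 41) [539.584 202.082]
top (3, 45, 41) [578.9   187.877]
top (3, 36, 22) [601.224 153.021]
top (3, 16, 6) [651.089 113.158]
top (3, 16, 38) [654.589 156.28 ]
top (3, 56, 6) [549.301 149.861]
```

View pics/z5.png

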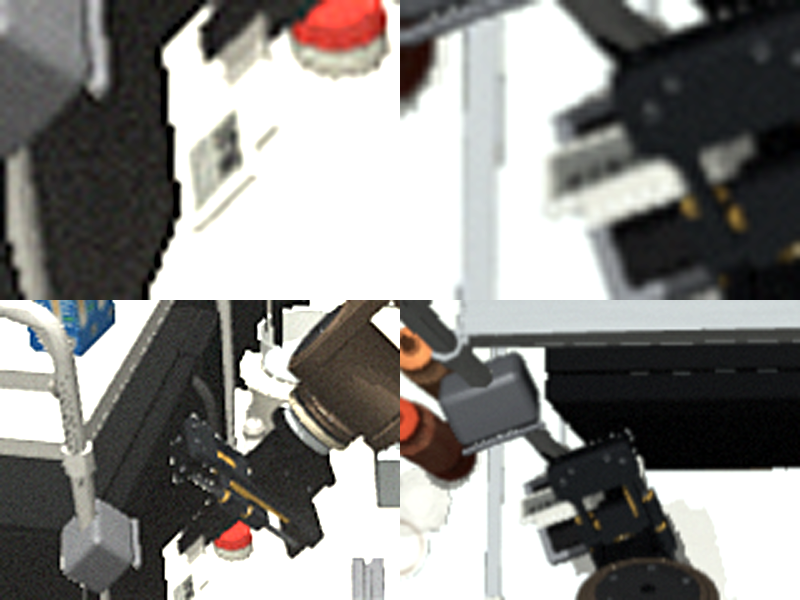

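Run:
```python
import cv2,numpy as np
a=cv2.imread("pics/s4.png");t=cv2.imread("pics/t4.png")
def cr(i,u,v): return cv2.resize(i[v:v+25,u:u+33],(400,300),interpolation=cv2.INTER_CUBIC).astype(float)
A=cr(a,260,226);T=cr(t,193,152)
st=lambda x:(x-170)*255/85
z=np.vstack([np.hstack([A,T]),np.hstack([st(A),st(T)])]);z=np.clip(z,0,255).astype(np.uint8)
cv2.imwrite("pics/z6.png",z)
```

```text
(no output)
```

View pics/z6.png

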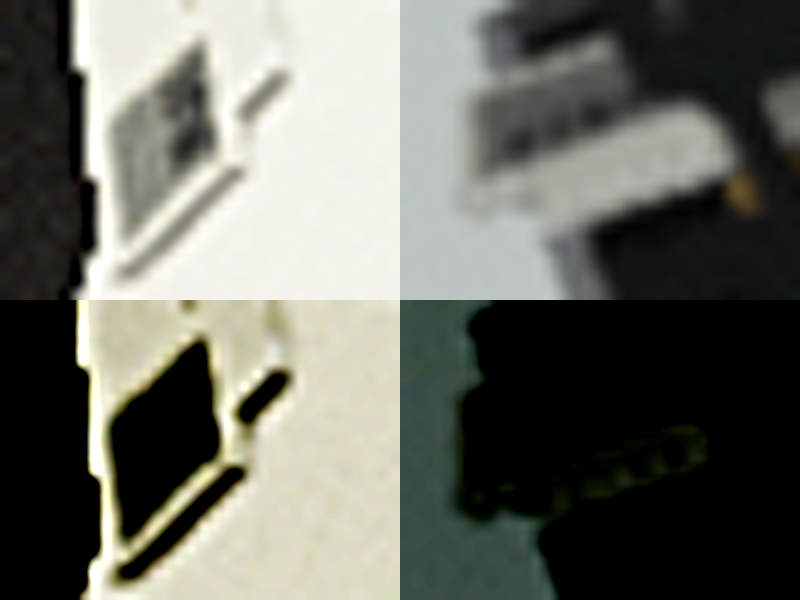

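Side crop: the label corners are (108,122), (203,42), (215,152), (122,238). Top crop: the label's outer edge runs from (470,100) to (480,172). Both are a couple of pixels from the prediction, so I'll triangulate the slide and compare it with the scanner as the same cameras see it.

Run:
```python
from fin import *
S=lambda x,y:("side",260+x/12.12,226+y/12.12)
T=lambda x,y:("top",193+(x-400)/12.12,152+y/12.12)
p,Rs,L=target([0,-33,44]);p0=np.array([634.1,150.3,227.0])
for q,a,b in[((3,56,6),S(122,238),T(470,100)),((3,56,38),S(215,152),T(480,172)),((3,60,41),S(242,172),T(465,203))]:
    m,e=tri(a,b);w=p0+Rs@(np.array(q)-[0,-33,44]);print(q,m,e,"robot-pred",w,"diff",m-w,"in slide",Rs.T@(m-w))
    print("  px resid",np.array(a[1:])-proj("side",w),np.array(b[1:])-proj("top",w))
# side-only label edge directions (px) observed vs predicted
pr=[np.array(proj("side",p0+Rs@(np.array(q)-[0,-33,44]))) for q in[(3,16,6),(3,16,38),(3,56,38),(3,56,6)]]
ob=[np.array(S(*c)[1:]) for c in[(108,122),(203,42),(215,152),(122,238)]]
print("resid",[o-q for o,q in zip(ob,pr)])
an=lambda d:np.degrees(np.arctan2(d[1],d[0]))
print([an(ob[i]-ob[j])-an(pr[i]-pr[j]) for i,j in((3,0),(2,1),(1,0),(2,3))])
# scanner predicted with current O, psi vs observed px
Sm=R.from_euler("z",psi).as_matrix()
for q,a,b in[((30,55,8),(247,310.5),(200.5,153.3)),((-70,55,8),(283.5,307),(211.2,185.3)),((-70,-55,8),(279.5,279.75),(246.7,172)),((-16,-37,286),(253.7,207.3),(206.75,129.8)),((-16,37,286),(254.75,227),(177.5,139.3))]:
    w=O+Sm@np.array(q);print(q,np.array(a)-proj("side",w),np.array(b)-proj("top",w))
```

```text
(3, 56, 6) [628.631 244.016 203.713] 1.35284315767554 robot-pred [632.046 243.88  202.251] diff [-3.415  0.136  1.462] in slide [-1.214  1.257  3.281]
  px resid [ 1.526 -0.19 ] [-0.319  1.023]
(3, 56, 38) [610.125 235.899 223.015] 2.349678038100203 robot-pred [610.691 236.402 224.879] diff [-0.566 -0.503 -1.863] in slide [-1.813 -0.288 -0.823]
  px resid [0.778 0.563] [ 0.388 -0.112]
(3, 60, 41) [604.207 239.055 221.259] 3.237098957752899 robot-pred [607.366 239.476 227.   ] diff [-3.16  -0.421 -5.741] in slide [-6.266  0.647 -1.852]
  px resid [2.056 1.915] [0.817 1.156]
resid [array([1.584, 0.479]), array([1.239, 1.61 ]), array([0.778, 0.563]), array([ 1.526, -0.19 ])]
[np.float64(-0.1291749530240054), np.float64(1.93316740411899), np.float64(3.2767230769037283), np.float64(0.22164425314618796)]
(30, 55, 8) [ 0.333 -1.223] [ 1.164 -0.249]
(-70, 55, 8) [-0.19   0.133] [ 0.832 -1.275]
(-70, -55, 8) [-0.215  1.878] [-0.92  -1.123]
(-16, -37, 286) [1.442 0.232] [-1.616  1.217]
(-16, 37, 286) [0.938 1.355] [ 2.037 -1.138]
```

Run:
```python
from fin import *
from scipy.ndimage import map_coordinates,gaussian_filter1d
def edge(f,n,a,b,z,lo=.12,hi=.88):
    g=cv2.imread(f"pics/{f}",0).astype(float);a,b=np.array(a,float),np.array(b,float)
    d=(b-a)/np.linalg.norm(b-a);nn=np.array([-d[1],d[0]]);o=np.arange(-4,4.01,.1);P=[]
    for s in np.linspace(lo,hi,40):
        q=(a+s*(b-a))[:,None]+nn[:,None]*o
        pr=gaussian_filter1d(map_coordinates(g,[q[1],q[0]],order=1),4);P.append(a+s*(b-a)+nn*o[np.argmax(abs(np.gradient(pr)))])
    P=np.array([onz(n,*x,z) for x in P],np.float32)[:,:2]
    vx,vy,x0,y0=cv2.fitLine(P,cv2.DIST_HUBER,0,.01,.01).ravel();r=(P-[x0,y0])@[-vy,vx]
    return np.degrees(np.arctan2(vy,vx)),np.array([x0,y0]),r.std()
tl,bl,br=(200.5,153.3),(211.2,185.3),(246.7,172);sl,sb,sr=(247,310.5),(283.5,307),(279.5,279.75)
for z in(0,8):
  for nm,a in dict(top_near=("t0.png","top",bl,br,z),top_left=("t0.png","top",tl,bl,z),side_near=("s0.png","side",sb,sr,z),side_left=("s0.png","side",sl,sb,z,.3,.9)).items():
    A,c,e=edge(*a);k="near" in nm;y=((A-90 if k else A)+90)%180-90
    w=R.from_euler("z",psi).as_matrix()[:2,:2].T@(c-O[:2]);print(z,nm,"yaw",y,"offset",w[0] if k else w[1],"expect",-70 if k else 55,"rms",e)
A,c,e=edge("t0.png","top",(177.5,139.3),(206.75,129.8),286);print("plate",A+90 if A<0 else A-90,c,e)
```

```text
0 top_near yaw 19.522247 offset -67.30900701712795 expect -70 rms 0.4155861
0 top_left yaw 18.638779 offset 58.68798769095191 expect 55 rms 1.5867207
0 side_near yaw 19.220276 offset -69.86537301330253 expect -70 rms 0.6510742
0 side_left yaw 19.793541 offset 55.930940807724376 expect 55 rms 0.7211792
8 top_near yaw 19.522156 offset -69.20434996949261 expect -70 rms 0.4125992
8 top_left yaw 18.638916 offset 57.02703521616516 expect 55 rms 1.5753229
8 side_near yaw 19.220276 offset -69.57553734885754 expect -70 rms 0.6456978
8 side_left yaw 19.79123 offset 62.77704120830167 expect 55 rms 0.7152214
plate 19.625542 [662.161 237.219] 2.8252747
```

Yaw of about 19.4° is confirmed. The last correction is about +3 mm in x and +2.5 mm in y, then hold.

arm_command(delta_pos=[[0.006, 0.005, 0], [0.012, 0.01, 0], [0.012, 0.01, 0], [0.012, 0.01, 0], [0.012, 0.01, 0]], delta_rot=[[0, 0, 0], [0, 0, 0], [0, 0, 0], [0, 0, 0], [0, 0, 0]], claw=[1, 1, 1, 1, 1])

```text
t: 14.67
eef_pos: [637.2, 153.0, 226.8]
tcp_rot: [2.356, 0.0, 1.908]
ft_force: [0.2, 0.6, -0.9]
opening: 0.056
grip_force: 30.0
```

arm_command(delta_pos=[[0, 0, 0], [0, 0, 0], [0, 0, 0], [0, 0, 0], [0, 0, 0]], delta_rot=[[0, 0, 0], [0, 0, 0], [0, 0, 0], [0, 0, 0], [0, 0, 0]], claw=[1, 1, 1, 1, 1])

```text
t: 15.08
eef_pos: [637.2, 152.9, 226.9]
tcp_rot: [2.356, 0.001, 1.907]
ft_force: [-0.3, -0.4, -1.0]
opening: 0.061
grip_force: 30.0
```

```bash
python3 -c "
from fin import *
s=state();rem([0,-33,44]);print(abs(s['qvel']).max(),s['grip_force'])
print(job_done())"
```

```text
15.0833 [637.188 152.912 226.865] [ 0.059  0.397  2.003  1.695  0.196 -1.896] [-0.262 -0.39  -1.04 ]
tcp [634.73  150.838 226.865] rot units [0. 0. 0.] pos units [-0.01  -0.008 -0.   ]
0.0012827038166803005 30.00003531575203
the job is handed in; nothing more can be done
None
```

I handed the job in at about 15 s: the cover stands upright about 26 cm from the stand, and the gripper holds the slide still with its label facing the scanner window at about 8 cm, placed to within a few mm by the cameras; the hand-in gave no verdict.

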